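# Clip the clay paddle onto the snap hook of the tool rail

### The job

Put the clay paddle away: lift it out of the tool rack and clip its hang ring into the snap hook on the tool rail, pushing the ring in through the sprung gate until the gate has snapped shut behind it. Before you let go, tug the paddle downwards with about one kilogram of pull for half a second to be sure that it has caught, then leave it hanging still. Never force the hook with more than about one and a half kilograms, and leave the other things on the bench where they stand.

Things in the scene. Friction and masses are not known exactly. Their poses are not given: they have to be found in the camera images.
- paddle: Loose wooden clay paddle, about 0.2 kg, upright in one slot of the rack, blade down. Origin: middle of the blade's lower edge; z up along the handle, y along the blade's width, x its thickness. Blade 60 wide (y) x 12 thick (x) x 66 high; straight round handle 24 thick from 78 to 178 mm above the origin, then a brass end with an eye that holds a steel hang ring.
- grip (a point): Point on the axis of the paddle's round handle, 113 mm above its origin. Gripping here with a gripper that points forward (or forward and to one side) and down at about 45 degrees leaves the ring free and room for the gripper below the hook and the tube; hold it firmly, or the paddle turns in the fingers when its ring meets the gate.
- ring_eye (a point): Pivot of the hang ring in the brass end, 198 mm above the paddle's origin. The ring tilts about the paddle's y axis, up to 0.3 rad either way, where it meets stops. It starts at any tilt, stays where left, and gives way stiffly (0.4 N at its top) when pushed, until its stop.
- ring_top (a point): Middle of the ring wire at the ring's top, 41 mm from ring_eye; 239 mm above the paddle's origin when the ring stands straight. Wire 5 mm thick, ring 36 wide inside, 46 outside, in the paddle's y-z plane when straight. By the ring's tilt this point shifts up to 12 mm along the paddle's x (and 2 mm down), and does so once it is pushed.
- rack: Fixed wooden tool rack 210 long (y) x 90 x 52 high; origin under its centre. Two slots, 66 (y) x 17 (x), floor 8 mm above the bench, centred 50 mm to either side of the origin along y; one holds the paddle, the other the scraper. Tools are drawn straight up, at least 50 mm, to clear it.
- tool_rail: Fixed tool rail: 25 mm steel tube along y, underside 375 mm above the bench, on two 36 mm wooden posts at y = -290 and +290. Origin on the bench below the snap hook; x points from the hook's gate side (which roughly faces the robot) to its spine. Two thin open hooks at y = -200 and +180 mm (a small loop tool hangs there) are not to be used.
- hook (a point): Nominal centre of the snap hook's bottom bow, 295 mm above the bench, axes as tool_rail's. The hook hangs rigidly on a threaded stud screwed in more or less far: the real centre C lies up to 8 mm above or below this. 8 mm round steel in the x-z plane, closed like a carabiner: bow a half circle of radius 13 (wire axis) below C, spine at x = +13, nose at x = -13 ending 6 mm above C.
- gate_mouth (a point): Where the ring goes in, nominally: 12 above, 13 mm to -x of C. With the paddle upright, its y along the hook's, push the ring's top wire along +x, 8 to 17 above C (else steel stops it at once, nose or bow, with the gate still shut: try another height). The gate yields and the nose passes through the ring. Beyond x = -6, lower the wire behind the nose; it seats 6.5 below C.
- gate (a joint): Angle of the gate, a 6 mm bar hinged 44 mm above and 13 mm to -x of C, its tip locking into the nose down to C + 1. 0: shut; it cannot swing outward. Grows as it is pressed inward, to a hard stop at 0.49 rad, with the ring's wire then at x = -5 to +1. Pressed near its tip it takes about 2.5 N to start, 5 to 6 N fully in. It springs shut once the wire has gone below C - 1.
- scraper: Wooden scraper without a ring, about 150 mm tall, in the rack's other slot; to be left there. Origin: middle of its lower edge.
- bowl: Terracotta bowl, 120 mm wide, 60 high, on the bench. Origin under its centre.
- slip_tub: White plastic tub of clay, 124 mm wide, 115 high, on the bench. Origin under its centre.
- gauge: Throwing gauge: round foot 90 mm wide, threaded post 174 high, black pointer arm 105 long to its -y side at 150 high. Origin under its foot.

How it is judged:
By the outcome, as a careful person would: the job done as asked, in the order asked, and still so for the second after the job is handed in, with the robot touching nothing.
It also fails if it takes over 72 s, if anything falls off the work surface, if the arm or the gripper's body presses on something with over 40 N, if the wrist force passes 120 N, or if a joint passes its speed limit or range.

### The arm

A 6-joint arm with a two-finger parallel gripper is mounted at the origin on the work surface. World frame = base frame: x ahead of the robot, y to its left, z up, the work surface at z = 0. Lengths are in m, angles in rad, forces in N, time in s.
With the tool pointing down it reaches from about 0.325 to 0.775 m from the base axis. Payload 5.5 kg.
Tool frame: the origin (TCP) lies midway between the tips of the shut fingers; the grasp point (between the pads) lies 19 mm behind it; z points along the fingers, y is the line along which they close (so a half turn about z gives the same grasp; the last joint's range is limited). The gripper opens to 85 mm and grips with 20 to 120 N. Pads are 22 mm wide; open, the fingers measure 114 mm over their backs; the gripper's body (76 mm by 85 mm) begins 54 mm behind the grasp point. The pads swing forward as they close: fully open they stand 13 mm farther back than shut.
Start: joints at [1.105, 0.091, 1.231, -0, 1.82, -0.057], TCP at [0.239, 0.551, 0.231] pointing down, gripper open.
Joint ranges: [-2.87, 2.87], [-0.86, 2.18], [0.17, 2.46], [-1.51, 4.65], [0.06, 2.69], [-2.65, 2.65]. Speed limits (rad/s): [2.57, 2.57, 3.01, 3.14, 3.14, 3.14].

### API

Orientations are given as [roll, pitch, yaw] about the fixed x, y, z axes, in that order (R = Rz(yaw) Ry(pitch) Rx(roll)).
In Python, from workcell import telemetry, cams, ticket gives the robot as it stands.
- The arm moves only by the tool drive_tool, never from a script. Its argument "deltas" is a list of rows, each an object with "xyz": the shift along the tool's x, y, z in cm, a list of three; "dr": the turn, a rotation vector about the tool's x, y, z in rad, a list of three; "fingers": the closure, from 0 (fully open) to 1 (shut). In form: [{"xyz": [x, y, z], "dr": [ax, ay, az], "fingers": fingers}, ...]. A call has 1 to 8 rows; each row shifts and turns the commanded pose from where the row before left it, along the tool's axes as they then stand; what a row does not reach is not made up. A row lasts 1/12 s, in which the tool goes at most 41.7 mm and 7.16 degrees, less where a joint would pass 70% of its speed; a pose out of reach is approached as far as the arm can. A call with a gripper value outside its range is refused whole. The fingers move at their own pace and stop on an object; "newtons" is the grip in N (left out, the last holds). Time passes only in rows, so rows that do not move let the fingers close. It gives the time, the measured TCP pose, the force, the opening and the grip force at its end, in the units of the state.
- telemetry.sense(): the state, without advancing time (a new reading comes with each control period).
- cams.read_camera(name): name is "side" or "top"; returns a dict with "frame" (480x640x3 uint8, blue, green, red), "fx", "fy", "cx", "cy" (pixels), "pose" (4x4, takes a point from camera to world coordinates). Camera axes: x right, y down, z forward; pixel columns grow to the right and rows downward; lengths in m; the calibration is good to about 2 mm. A picture is of the moment at which its call begins. There is no depth.
- ticket.hand_in(): hands the job in; it is judged then, once.
The state is a dict: "time_s": time; "qpos": joint angles; "qvel": joint speeds; "tau": joint torques, N m; "tcp_pos": TCP position; "orientation": TCP orientation; "force": force on the tool from outside, world axes, zero at the start; "torque": the same for the moment, N m; "opening": opening from 0.0 (shut) to 1.0 (fully open); "grip_force": force on a finger pad.
Only numpy, scipy, OpenCV 4.12 (cv2) and the standard library are available. Lean on these libraries where they do the work, as an engineer would, in place of code of your own. Each camera call takes 0.05 s, during which the arm holds its last target. There are 200 camera calls.

## Working session

There is one attempt and no reset: what is moved stays moved. The work goes in short steps, Python scripts to look and compute and a tool call to move; the robot and the scene stay as the last step left them, time stands still between calls to the robot, and variables do not carry over. Pictures are saved under pics/ and viewed, at most 12 in all, crops included, and the job is handed in when it is done.

Besides the shell and the picture viewer there is one more tool, called as a command line: name --argument value ..., lists and objects as JSON in quotes. drive_tool: Moves the arm, as the interface text tells. Its arguments: {"type":"object","properties":{"deltas":{"type":"array"},"newtons":{"type":"number"}},"required":["deltas"]}

```bash
mkdir -p pics
python3 - <<'E'
from workcell import telemetry, cams
import cv2, numpy as np
np.set_printoptions(precision=4,suppress=True)
s=telemetry.sense();print(s)
for n in("side","top"):
    c=cams.read_camera(n);cv2.imwrite(f"pics/{n}0.png",c["frame"]);print(n,c["fx"],c["fy"],c["cx"],c["cy"]);print(c["pose"])
E
```

```text
{'time_s': 0.0, 'qpos': array([ 1.1053,  0.0919,  1.2319,  0.    ,  1.8198, -0.0567]), 'qvel': array([ 0.0011, -0.0008,  0.0008,  0.0008, -0.0002, -0.0019]), 'tau': array([ -0.0011, -45.8717, -41.8035,  -0.0002,   0.0111,   0.    ]), 'tcp_pos': array([0.2384, 0.5503, 0.2301]), 'orientation': array([-3.1396, -0.0001,  2.7328]), 'force': array([ 0.4535,  0.2284, -0.7023]), 'torque': array([ 0.0095, -0.0321,  0.0618]), 'grip_force': 0.0, 'opening': 0.9965317958689848}
side 438.37249028781815 438.37249028781815 319.743724892058 236.80952993271245
[[ 0.7537 -0.5079  0.417   0.1689]
 [-0.6569 -0.5653  0.4989 -0.5007]
 [-0.0177 -0.6499 -0.7598  0.9996]
 [ 0.      0.      0.      1.    ]]
top 536.5022901078901 536.5022901078901 330.22016707878385 241.87127760711243
[[-0.0109 -0.9931  0.117   0.4547]
 [-0.9997  0.0081 -0.0242  0.0257]
 [ 0.023  -0.1172 -0.9928  1.3928]
 [ 0.      0.      0.      1.    ]]
```

View pics/side0.png

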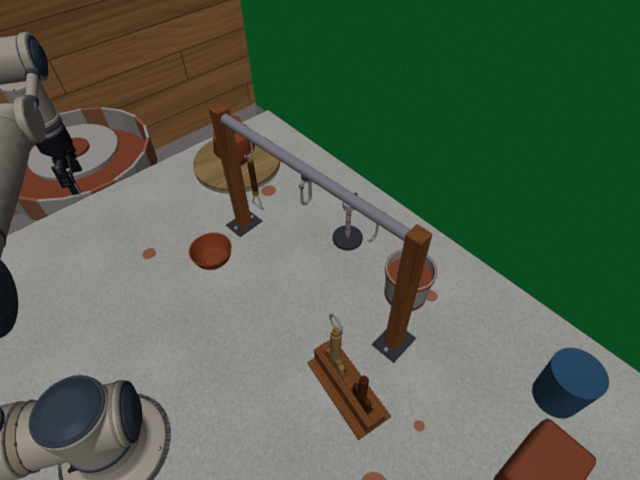

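View pics/top0.png

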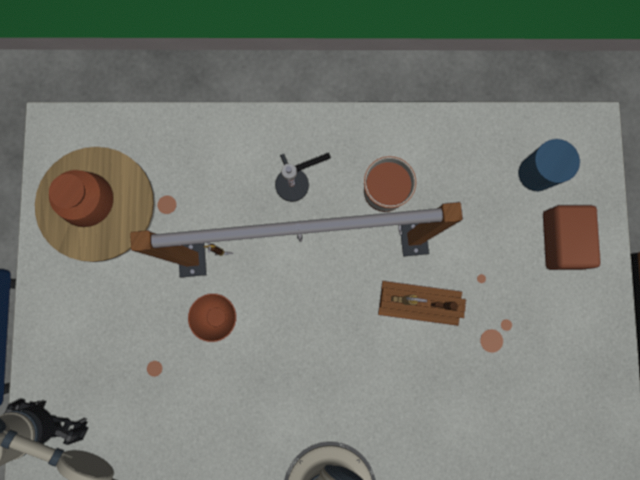

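The side view shows the paddle in the rack (ring near px 336,324, blade near 337,365), with the dark scraper beside it (362,385). The snap hook is at (306,187) under the rail. The top view shows the rack around (423,303), the paddle end near (420,301) and the hook near (300,237). I'll zoom in with a single montage.

Run:
```python
import cv2, numpy as np
s=cv2.imread("pics/side0.png");t=cv2.imread("pics/top0.png")
def crop(im,x,y,w,h):
    return cv2.resize(im[y:y+h,x:x+w],(400,300),interpolation=cv2.INTER_CUBIC)
a=np.vstack([np.hstack([crop(s,280,300,120,90+0),crop(s,270,155,80,60)]),np.hstack([crop(t,370,265,104,78),crop(t,260,200,80,60)])])
cv2.imwrite("pics/m0.png",a)
```

```text
(no output)
```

View pics/m0.png

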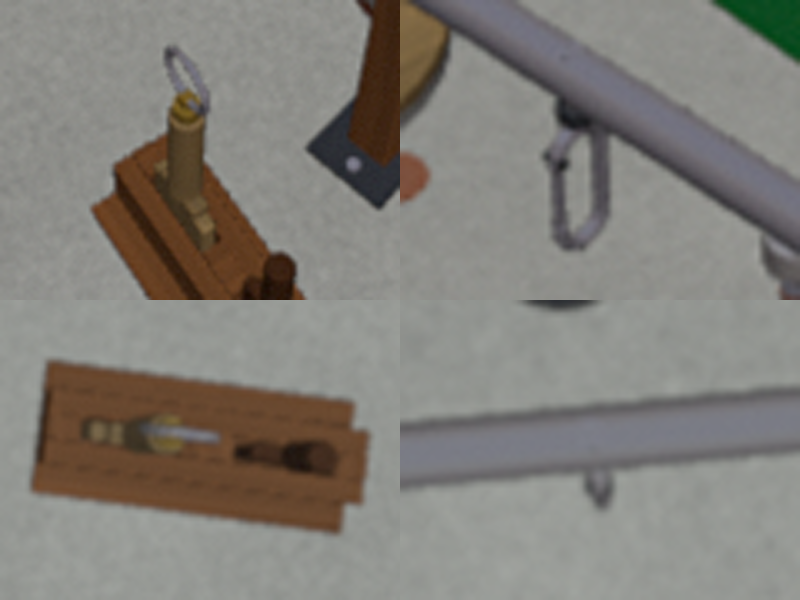

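The montage gives the ring top at side px (331,315) and the handle top at (336,336). The hook's bow bottom is at side (304.6,204), with the gate on its left. In the top view the hook tip is at (300,241). The rack edges are clear, with a slope of about 0.135.

```bash
cat > h.py <<'E'
import cv2, numpy as np
from scipy.linalg import expm, logm
from scipy.spatial.transform import Rotation as Ro
from workcell import telemetry, cams
np.set_printoptions(precision=4,suppress=True)
def ray(c,p):
    P=np.array(c["pose"]); d=P[:3,:3]@np.array([(p[0]-c["cx"])/c["fx"],(p[1]-c["cy"])/c["fy"],1]); return P[:3,3],d
def onz(c,p,z):
    o,d=ray(c,p); return o+d*(z-o[2])/d[2]
def onplane(c,p,q,n):
    o,d=ray(c,p); return o+d*((q-o)@n)/(d@n)
def tri(c1,p1,c2,p2):
    o1,d1=ray(c1,p1);o2,d2=ray(c2,p2); k=np.linalg.lstsq(np.c_[d1,-d2],o2-o1,rcond=None)[0]
    a,b=o1+k[0]*d1,o2+k[1]*d2; return (a+b)/2,np.linalg.norm(a-b)
def proj(c,X):
    P=np.array(c["pose"]); v=P[:3,:3].T@(np.asarray(X)-P[:3,3]); return np.array([c["fx"]*v[0]/v[2]+c["cx"],c["fy"]*v[1]/v[2]+c["cy"]])
def Rtool(psi,el=np.pi/4):
    z=np.array([np.cos(psi)*np.cos(el),np.sin(psi)*np.cos(el),-np.sin(el)]);y=np.array([-np.sin(psi),np.cos(psi),0]);return np.c_[np.cross(y,z),y,z]
def rows(pos,R,n=None):
    s=telemetry.sense();A=np.eye(4);A[:3,:3]=Ro.from_euler("xyz",s["orientation"]).as_matrix();A[:3,3]=s["tcp_pos"]
    B=np.eye(4);B[:3,:3]=R;B[:3,3]=pos;D=np.linalg.inv(A)@B;L=np.real(logm(D))
    w=np.linalg.norm([L[2,1],L[0,2],L[1,0]]);v=np.linalg.norm(L[:3,3])
    n=n or int(np.ceil(max(w/.11,v/.035,1)));E=np.real(expm(L/n))
    print("rows",n,"xyz cm",E[:3,3]*100,"dr",Ro.from_matrix(E[:3,:3]).as_rotvec())
E
python3 - <<'E'
from h import *
s=cams.read_camera("side");t=cams.read_camera("top")
# rail from tube edges in top view
g=t["frame"].astype(int)
hsv=cv2.cvtColor(t["frame"],cv2.COLOR_BGR2HSV)
x=lambda X:proj(t,X)
pts=[]
for u in list(range(180,290,10))+list(range(310,430,10)):
    col=g[150:270,u].sum(1); v0=240-(u-150)*27/300-0
    d=np.gradient(cv2.GaussianBlur(col.astype(np.float32).reshape(-1,1),(1,5),0).ravel())
    c=int(v0-150); lo=c-14+np.argmin(d[c-14:c]); hi=c+np.argmax(d[c:c+14]); pts.append((u,150+(lo+hi)/2,hi-lo))
pts=np.array(pts);print(pts[:,2])
W=np.array([onz(t,p[:2],.3875) for p in pts])
k=np.polyfit(W[:,1],W[:,0],1);print("rail x=",k,"resid",np.std(W[:,0]-np.polyval(k,W[:,1])))
ry=np.array([k[0],1,0]);ry/=np.linalg.norm(ry);rx=np.array([ry[1],-ry[0],0]);q=np.array([k[1],0,.3875])
print("rail yaw",np.arctan2(rx[1],rx[0]))
print("bow bottom (side)",onplane(s,(304.6,203.5),q,rx))
print("hook top view at z=.28..",tri(s,(303.5,200),t,(300,238)))
# rack & paddle
m=cv2.inRange(hsv,(3,90,30),(20,255,200));m[:,:370]=0;m[:270]=0;m[340:]=0;m[:,475:]=0
cs=max(cv2.findContours(m,0,2)[0],key=cv2.contourArea);print("rect",cv2.minAreaRect(cs),cv2.contourArea(cs))
cr=lambda a,b:(370+a/3.846,265+(b-300)/3.846)
for a in((47,362),(353,403),(340,532),(33,490)):print("base",onz(t,cr(*a),0.0),onz(t,cr(*a),.02))
print("ring top",tri(s,(331,315),t,cr(216,437)),"eye",tri(s,(338.5,331.5),t,cr(165,432)))
for a in ((187,100),(187,120),):print("handle top",a, tri(s,(280+a[0]/3.333,300+a[1]/3.333),t,cr(165,432)))
E
```

```text
[ 6. 15.  6. 17. 14. 14. 14. 14. 14. 14. 14. 14. 14. 14. 14. 14. 14. 14.
 22. 19. 15.  6.  6.]
rail x= [-0.0902  0.6086] resid 0.0033745437129454026
rail yaw 0.08991947173974532
bow bottom (side) [0.6024 0.0689 0.2833]
hook top view at z=.28.. (array([0.5919, 0.0602, 0.3077]), np.float64(0.002117585765878487))
rect ((422.1145935058594, 302.9928894042969), (84.89613342285156, 33.55311584472656), 7.765166282653809) 2641.5
base [ 0.515  -0.1422  0.    ] [ 0.5142 -0.1398  0.02  ]
base [ 0.4853 -0.3491  0.    ] [ 0.4849 -0.3437  0.02  ]
base [ 0.3992 -0.3369  0.    ] [ 0.4    -0.3317  0.02  ]
base [ 0.4294 -0.1309  0.    ] [ 0.4298 -0.1287  0.02  ]
ring top (array([ 0.456 , -0.1938,  0.287 ]), np.float64(0.013256082448441968)) eye (array([ 0.4684, -0.1881,  0.1965]), np.float64(0.007204533360204715))
handle top (187, 100) (array([ 0.4666, -0.1859,  0.2026]), np.float64(0.0029985277743527126))
handle top (187, 120) (array([ 0.4658, -0.1887,  0.1828]), np.float64(0.0006775512597909826))
```

```bash
cat >> h.py <<'E'
PAD=np.array([.465,-.189]);PYAW=-.1425
el=np.radians(42); Rg=Rtool(PYAW-.5,el)
Gp=np.array([.465,-.189,.121])+.016*Rg[:,2]   # TCP for the grasp (a little shallow)
E
python3 - <<'E'
from h import *
s=telemetry.sense();R0=Ro.from_euler("xyz",s["orientation"]).as_matrix()
print(Gp,Gp-.12*Rg[:,2]);rows([.37,-.0,.27],R0)
s["tcp_pos"]=np.array([.37,0,.27]);telemetry.sense=lambda:s
rows(Gp-.12*Rg[:,2],Rg)
E
```

```text
[ 0.4745 -0.1961  0.1103] [ 0.4031 -0.1427  0.1906]
rows 17 xyz cm [-1.9972 -2.6635 -0.2288] dr [ 0. -0.  0.]
rows 8 xyz cm [-0.8137 -1.3233  1.4319] dr [ 0.0121 -0.1042  0.0275]
```

drive_tool --deltas '[{"xyz": [-2.0, -2.66, -0.23], "dr": [0, 0, 0], "fingers": 0}, {"xyz": [-2.0, -2.66, -0.23], "dr": [0, 0, 0], "fingers": 0}, {"xyz": [-2.0, -2.66, -0.23], "dr": [0, 0, 0], "fingers": 0}, {"xyz": [-2.0, -2.66, -0.23], "dr": [0, 0, 0], "fingers": 0}, {"xyz": [-2.0, -2.66, -0.23], "dr": [0, 0, 0], "fingers": 0}, {"xyz": [-2.0, -2.66, -0.23], "dr": [0, 0, 0], "fingers": 0}, {"xyz": [-2.0, -2.66, -0.23], "dr": [0, 0, 0], "fingers": 0}, {"xyz": [-2.0, -2.66, -0.23], "dr": [0, 0, 0], "fingers": 0}]'

```text
time_s: 0.87
tcp_pos: [0.3007, 0.2902, 0.2496]
orientation: [3.142, 0.0, 2.733]
force: [0.2, -0.7, 0.1]
opening: 1.001
grip_force: 0.0
```

drive_tool --deltas '[{"xyz": [-2.0, -2.66, -0.23], "dr": [0, 0, 0], "fingers": 0}, {"xyz": [-2.0, -2.66, -0.23], "dr": [0, 0, 0], "fingers": 0}, {"xyz": [-2.0, -2.66, -0.23], "dr": [0, 0, 0], "fingers": 0}, {"xyz": [-2.0, -2.66, -0.23], "dr": [0, 0, 0], "fingers": 0}, {"xyz": [-2.0, -2.66, -0.23], "dr": [0, 0, 0], "fingers": 0}, {"xyz": [-2.0, -2.66, -0.23], "dr": [0, 0, 0], "fingers": 0}, {"xyz": [-2.0, -2.66, -0.23], "dr": [0, 0, 0], "fingers": 0}, {"xyz": [-2.0, -2.66, -0.23], "dr": [0, 0, 0], "fingers": 0}]'

```text
time_s: 1.53
tcp_pos: [0.3629, 0.0312, 0.2683]
orientation: [3.141, 0.001, 2.733]
force: [1.1, 1.3, 0.2]
opening: 0.998
grip_force: 0.0
```

drive_tool --deltas '[{"xyz": [-0.8, -1.32, 1.4], "dr": [0.012, -0.104, 0.027], "fingers": 0}, {"xyz": [-0.8, -1.32, 1.4], "dr": [0.012, -0.104, 0.027], "fingers": 0}, {"xyz": [-0.8, -1.32, 1.4], "dr": [0.012, -0.104, 0.027], "fingers": 0}, {"xyz": [-0.8, -1.32, 1.4], "dr": [0.012, -0.104, 0.027], "fingers": 0}, {"xyz": [-0.8, -1.32, 1.4], "dr": [0.012, -0.104, 0.027], "fingers": 0}, {"xyz": [-0.8, -1.32, 1.4], "dr": [0.012, -0.104, 0.027], "fingers": 0}, {"xyz": [-0.8, -1.32, 1.4], "dr": [0.012, -0.104, 0.027], "fingers": 0}, {"xyz": [0, 0, 0], "dr": [0, 0, 0], "fingers": 0}]'

```text
time_s: 2.2
tcp_pos: [0.4468, -0.078, 0.2001]
orientation: [-3.08, 0.694, 2.549]
force: [-1.3, 0.9, -2.3]
opening: 0.999
grip_force: 0.0
```

Run:
```python
from h import *
s=telemetry.sense();print(s["time_s"],s["tcp_pos"],s["qpos"],s["force"])
rows(Gp-.06*Rg[:,2],Rg)
for n in("side","top"):
    c=cams.read_camera(n)
    print(n,"grip",proj(c,[.465,-.189,.121]),"eye",proj(c,[.465,-.189,.206]))
    u,v=(280,250) if n=="side" else (360,250)
    cv2.imwrite(f"pics/{n}1.png",c["frame"])
    o=cv2.resize(c["frame"][v:v+100,u:u+100],(400,400),interpolation=2)
    globals()[n]=o
cv2.imwrite("pics/m1.png",np.hstack([side,top]))
```

```text
2.2 [ 0.4468 -0.078   0.2001] [ 0.0955 -0.8543  2.1478 -0.4836  1.3423 -0.873 ] [-1.3369  0.9266 -2.2751]
rows 3 xyz cm [ 0.0015 -2.5545  2.3604] dr [-0.0089 -0.0476  0.0136]
side grip [335.4531 350.0184] eye [335.8575 330.8475]
top grip [408.5037 299.8259] eye [414.9668 299.4436]
```

View pics/m1.png

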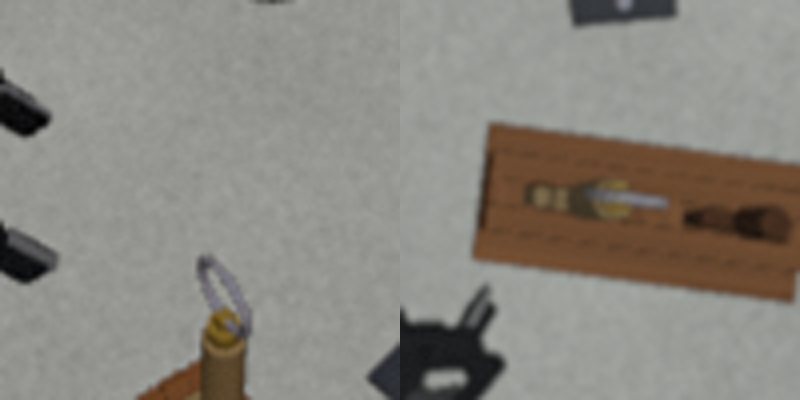

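The handle is at side crop px (222,370) and the ring is leaning. The gripper is up and to the left of it, clear. Joint 2 is close to its limit, so I'll approach from nearer the handle.

drive_tool --deltas '[{"xyz": [0, -2.55, 2.36], "dr": [-0.009, -0.047, 0.013], "fingers": 0}, {"xyz": [0, -2.55, 2.36], "dr": [-0.009, -0.047, 0.013], "fingers": 0}, {"xyz": [0, -2.55, 2.36], "dr": [-0.009, -0.047, 0.013], "fingers": 0}, {"xyz": [0, 0, 0], "dr": [0, 0, 0], "fingers": 0}, {"xyz": [0, 0, 0], "dr": [0, 0, 0], "fingers": 0}]'

```text
time_s: 2.72
tcp_pos: [0.4799, -0.1679, 0.1558]
orientation: [-3.12, 0.812, 2.494]
force: [0.1, 0.5, 0.4]
opening: 1.001
grip_force: 0.0
```

Run:
```python
from h import *
s=telemetry.sense();print(s["time_s"],s["tcp_pos"],s["qpos"],s["force"])
rows(Gp-.06*Rg[:,2],Rg);rows(Gp,Rg)
```

```text
2.7167 [ 0.4799 -0.1679  0.1558] [-0.1635 -0.8555  2.2749 -0.4314  1.0224 -0.9858] [0.1452 0.5025 0.4294]
rows 2 xyz cm [ 1.2858 -1.3121 -0.9633] dr [-0.0127 -0.0127 -0.0014]
rows 2 xyz cm [ 1.2286 -1.2551  2.0357] dr [-0.0127 -0.0127 -0.0014]
```

```bash
cat >> h.py <<'E'
Rg=Rtool(PYAW-1.0,el); Gp=np.array([.465,-.189,.121])+.016*Rg[:,2]
E
python3 - <<'E'
from h import *
rows(Gp-.08*Rg[:,2],Rg); print(Gp,Gp-.08*Rg[:,2])
s=telemetry.sense();q=s["qpos"];R=Ro.from_euler("xyz",s["orientation"]).as_matrix()
print(R);F=Ro.from_euler("ZYZYZ",[q[0],q[1]+q[2],q[3],q[4],q[5]]).as_matrix() if 0 else (Ro.from_euler("z",q[0])*Ro.from_euler("y",q[1]+q[2])*Ro.from_euler("z",q[3])*Ro.from_euler("y",q[4])*Ro.from_euler("z",q[5])).as_matrix()
print(F, F.T@R)
E
```

```text
rows 5 xyz cm [ 0.4259 -0.2359 -0.6929] dr [ 0.0684 -0.0042  0.0672]
[ 0.4699 -0.1998  0.1103] [ 0.4452 -0.1457  0.1638]
[[-0.5487  0.6154  0.5658]
 [ 0.4147  0.788  -0.455 ]
 [-0.7259 -0.0151 -0.6876]]
[[-0.6154 -0.5487  0.5658]
 [-0.788   0.4147 -0.455 ]
 [ 0.0151 -0.7259 -0.6876]] [[-0. -1.  0.]
 [ 1.  0. -0.]
 [ 0.  0.  1.]]
```

drive_tool --deltas '[{"xyz": [0.43, -0.24, -0.7], "dr": [0.068, -0.004, 0.067], "fingers": 0}, {"xyz": [0.43, -0.24, -0.7], "dr": [0.068, -0.004, 0.067], "fingers": 0}, {"xyz": [0.43, -0.24, -0.7], "dr": [0.068, -0.004, 0.067], "fingers": 0}, {"xyz": [0.43, -0.24, -0.7], "dr": [0.068, -0.004, 0.067], "fingers": 0}, {"xyz": [0.43, -0.24, -0.7], "dr": [0.068, -0.004, 0.067], "fingers": 0}, {"xyz": [0, 0, 0], "dr": [0, 0, 0], "fingers": 0}]'

```text
time_s: 3.22
tcp_pos: [0.4474, -0.1412, 0.1668]
orientation: [3.135, 0.838, 2.001]
force: [1.0, -0.4, 0.0]
opening: 1.0
grip_force: 0.0
```

```bash
cat > kin.py <<'E'
from h import *
from scipy.optimize import least_squares
data=[([1.1053,.0919,1.2319,0,1.8198,-.0567],[.2384,.5503,.2301]),([.0955,-.8543,2.1478,-.4836,1.3423,-.873],[.4468,-.078,.2001]),([-.1635,-.8555,2.2749,-.4314,1.0224,-.9858],[.4799,-.1679,.1558])]
s=telemetry.sense();data.append((s["qpos"],s["tcp_pos"]))
def fk(p,q):
    h,L1,L2,e,Lt=p  # e: elbow offset
    R1=Ro.from_euler("z",q[0]);R2=R1*Ro.from_euler("y",q[1]);R3=R1*Ro.from_euler("y",q[1]+q[2]);R=R3*Ro.from_euler("z",q[3])*Ro.from_euler("y",q[4])*Ro.from_euler("z",q[5]+np.pi/2)
    return np.array([0,0,h])+R2.apply([0,0,L1])+R3.apply([e,0,L2])+R.apply([0,0,Lt]),R
f=least_squares(lambda p:np.concatenate([fk(p,q)[0]-t for q,t in data]),[.3,.35,.35,0,.25])
P=f.x
lo=np.array([-2.87,-.86,.17,-1.51,.06,-2.65]);hi=np.array([2.87,2.18,2.46,4.65,2.69,2.65])
def ik(pos,R,q0):
    def r(q):
        x,Q=fk(P,q);return np.concatenate([(x-pos)*10,(Q.inv()*Ro.from_matrix(R)).as_rotvec()])
    g=least_squares(r,np.clip(q0,lo+.01,hi-.01),bounds=(lo,hi));return g.x,g.cost
E
python3 - <<'E'
from kin import *
print("fit",P,np.abs(f.fun).max());print(s["tcp_pos"],s["qpos"])
for e in (35,42,48,55,60):
  for rel in (-1.3,-1,-.7,-.3,0,.3,.6,1.):
    R=Rtool(PYAW+rel,np.radians(e));G=np.array([.465,-.189,.121])+.016*R[:,2]
    q,c=ik(G,R,s["qpos"]);q2,c2=ik(G-.06*R[:,2],R,q);q3,c3=ik(G+[0,0,.08],R,q)
    Rh=Rtool(.09+rel,np.radians(e));H=np.array([.58,.066,.19])+.016*Rh[:,2];q4,c4=ik(H,Rh,q)
    print(e,rel,"%.4f %.4f %.4f %.4f"%(c,c2,c3,c4),q,q4)
E
```

```text
fit [0.178  0.3338 0.5508 0.131  0.2839] 0.029211557757368112
[ 0.4474 -0.1412  0.1668] [ 0.1568 -0.61    2.1292 -0.8111  1.3977 -0.2237]
35 -1.3 0.0000 0.0000 0.0000 0.0000 [ 0.0655 -0.2443  1.9945 -0.9742  1.4172  0.1124] [ 0.4951  0.0901  1.5462 -0.9508  1.6428  0.131 ]
35 -1 0.0000 0.0000 0.0000 0.0000 [ 0.0285 -0.4874  2.1824 -0.9588  1.1729 -0.1306] [ 0.4931 -0.1072  1.7425 -0.9616  1.3965 -0.0435]
35 -0.7 0.0000 0.0030 0.0000 0.0000 [-0.0789 -0.7454  2.3483 -0.7963  0.915  -0.5113] [ 0.4469 -0.3094  1.919  -0.9074  1.1322 -0.2797]
35 -0.3 0.0053 0.0613 0.0107 0.0000 [-0.3255 -0.86    2.3819 -0.1652  0.7529 -1.3737] [ 0.2968 -0.538   2.0906 -0.5958  0.7875 -0.8163]
35 0 0.0006 0.0301 0.0036 0.0000 [-0.5822 -0.86    2.4061  0.5414  0.785  -2.2454] [ 0.1273 -0.6108  2.1396 -0.0503  0.6538 -1.5094]
35 0.3 0.0016 0.0015 0.0000 0.0000 [-0.6987 -0.7045  2.3086  0.7844  0.9664 -2.65  ] [-0.0462 -0.5567  2.1035  0.5296  0.7548 -2.2351]
35 0.6 0.0403 0.0468 0.0217 0.0005 [-0.6887 -0.5706  2.1666  0.6997  1.1315 -2.65  ] [-0.1637 -0.4121  1.9904  0.7957  0.9928 -2.65  ]
35 1.0 0.1709 0.1
[... 3737 characters left out ...]
1 -0.4161  1.3362 -0.6345]
60 -0.3 0.0000 0.0000 0.0000 0.0000 [-0.3655 -0.6018  2.1169 -0.0431  1.1046 -1.4847] [ 0.2062 -0.3127  1.7803 -0.2189  1.1964 -1.124 ]
60 0 0.0000 0.0000 0.0000 0.0000 [-0.4727 -0.581   2.103   0.1806  1.1261 -1.9377] [ 0.1202 -0.342   1.804  -0.0165  1.1562 -1.5379]
60 0.3 0.0000 0.0000 0.0000 0.0000 [-0.5631 -0.5011  2.0479  0.3606  1.2081 -2.354 ] [ 0.033  -0.3204  1.7866  0.1897  1.1858 -1.9552]
60 0.6 0.0010 0.0014 0.0000 0.0000 [-0.6039 -0.3924  1.9607  0.4357  1.3225 -2.65  ] [-0.0404 -0.253   1.7305  0.3561  1.2764 -2.338 ]
60 1.0 0.0698 0.0796 0.0557 0.0050 [-0.5241 -0.2916  1.8434  0.2997  1.4444 -2.65  ] [-0.0717 -0.1249  1.6039  0.4249  1.4488 -2.65  ]
```

Run:
```python
from h import *
rows(Gp-.045*Rg[:,2],Rg,2);rows(Gp,Rg,4)
```

```text
rows 2 xyz cm [ 0.0047 -0.2019  1.9699] dr [0.0039 0.0003 0.0006]
rows 4 xyz cm [ 0.0027 -0.1055  2.11  ] dr [0.002  0.0002 0.0003]
```

drive_tool --deltas '[{"xyz": [0, -0.2, 2.0], "dr": [0.004, 0, 0.001], "fingers": 0}, {"xyz": [0, -0.2, 2.0], "dr": [0.004, 0, 0.001], "fingers": 0}, {"xyz": [0, 0, 1.5], "dr": [0, 0, 0], "fingers": 0}, {"xyz": [0, 0, 1.5], "dr": [0, 0, 0], "fingers": 0}, {"xyz": [0, 0, 1.4], "dr": [0, 0, 0], "fingers": 0}, {"xyz": [0, 0, 0], "dr": [0, 0, 0], "fingers": 0}, {"xyz": [0, 0, 0], "dr": [0, 0, 0], "fingers": 0.3}]'

```text
time_s: 3.8
tcp_pos: [0.4685, -0.2026, 0.1094]
orientation: [-3.139, 0.839, 2.001]
force: [-0.6, -0.3, 0.4]
opening: 0.887
grip_force: 0.0
```

Run:
```python
from h import *
rows(Gp,Rg,1);s=telemetry.sense();print(s["force"],s["opening"])
for n in("side","top"):
    c=cams.read_camera(n)
    u,v=(280,290) if n=="side" else (360,250)
    globals()[n]=cv2.resize(c["frame"][v:v+100,u:u+100],(400,400),interpolation=2)
cv2.imwrite("pics/m2.png",np.hstack([side,top]))
```

```text
rows 1 xyz cm [ 0.0606  0.2482 -0.2061] dr [-0.0012  0.0009  0.001 ]
[-0.6204 -0.3249  0.4407] 0.8872994443735052
```

View pics/m2.png

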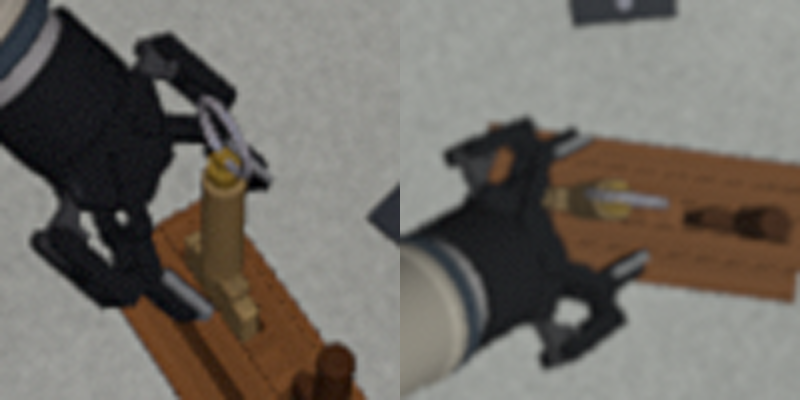

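The handle (side crop 222,220) stands between the fingers in both views, so I'll close the grip.

drive_tool --deltas '[{"xyz": [0.05, 0.2, -0.1], "dr": [0, 0, 0], "fingers": 0.5}, {"xyz": [0, 0, 0], "dr": [0, 0, 0], "fingers": 1}, {"xyz": [0, 0, 0], "dr": [0, 0, 0], "fingers": 1}, {"xyz": [0, 0, 0], "dr": [0, 0, 0], "fingers": 1}, {"xyz": [0, 0, 0], "dr": [0, 0, 0], "fingers": 1}, {"xyz": [0, 0, 0], "dr": [0, 0, 0], "fingers": 1}, {"xyz": [0, 0, 0], "dr": [0, 0, 0], "fingers": 1}, {"xyz": [0, 0, 0], "dr": [0, 0, 0], "fingers": 1}]' --newtons 115

```text
time_s: 4.57
tcp_pos: [0.4704, -0.2007, 0.1095]
orientation: [-3.141, 0.84, 1.999]
force: [1.3, 3.2, 5.8]
opening: 0.252
grip_force: 112.2
```

Run:
```python
from h import *
s=telemetry.sense();print(s["force"],s["torque"],s["opening"],s["tcp_pos"],s["grip_force"])
R=Ro.from_euler("xyz",s["orientation"]).as_matrix();print("tool up 1cm =",R.T@[0,0,1]);rows(s["tcp_pos"]+[0,0,.08],R,4)
```

```text
[1.2544 3.2427 5.7653] [ 0.1917 -0.3956  0.3087] 0.25219413368765375 [ 0.4704 -0.2007  0.1095] 112.21008539199829
tool up 1cm = [-0.7446 -0.0003 -0.6675]
rows 4 xyz cm [-1.4892 -0.0005 -1.3351] dr [0. 0. 0.]
```

drive_tool --deltas '[{"xyz": [-0.75, 0, -0.67], "dr": [0, 0, 0], "fingers": 1}, {"xyz": [-1.5, 0, -1.34], "dr": [0, 0, 0], "fingers": 1}, {"xyz": [-1.5, 0, -1.34], "dr": [0, 0, 0], "fingers": 1}, {"xyz": [-1.5, 0, -1.34], "dr": [0, 0, 0], "fingers": 1}, {"xyz": [-1.5, 0, -1.34], "dr": [0, 0, 0], "fingers": 1}, {"xyz": [0, 0, 0], "dr": [0, 0, 0], "fingers": 1}]'

```text
time_s: 5.07
tcp_pos: [0.4705, -0.2014, 0.2034]
orientation: [3.139, 0.841, 1.996]
force: [0.9, 0.4, 0.0]
opening: 0.255
grip_force: 113.3
```

```bash
cat >> h.py <<'E'
# carry: pose of TCP that puts paddle axis at (x,y) with yaw RY, base at height zb
RY=.09
def paddle_tcp(cur_off,xy,zb,yaw): # cur_off: TCP minus paddle base in paddle frame
    return np.array([*xy,zb])+Ro.from_euler("z",yaw).apply(cur_off)
OFF=Ro.from_euler("z",-PYAW).apply(np.array([.4704,-.2007,.1095])-[.465,-.189,.008])
E
python3 - <<'E'
from h import *
s=cams.read_camera("side");t=cams.read_camera("top");st=telemetry.sense()
print(st["tcp_pos"],st["force"],st["opening"],OFF,"gauge",onz(t,(291,185),0),"bowl",onz(t,(212,317),.03))
# rail robust: edges by threshold of grey value vs bench
import numpy as np
f=t["frame"];pts=[]
for u in list(range(200,285,8))+list(range(312,400,8)):
    v0=int(round(235.5-(u-200)*.09));col=cv2.GaussianBlur(f,(1,3),0)[v0-13:v0+14,u].astype(float).mean(1)
    d=np.gradient(col);lo=np.argmin(d[:13]);hi=14+np.argmax(d[14:])
    pts.append((u,v0-13+(lo+hi)/2,hi-lo))
pts=np.array(pts);print(pts[:,2])
W=np.array([onz(t,p[:2],.3875) for p in pts]);k=np.polyfit(W[:,1],W[:,0],1)
r=W[:,0]-np.polyval(k,W[:,1]);g=abs(r)<.003;k=np.polyfit(W[g,1],W[g,0],1);print("rail",k,np.std(W[g,0]-np.polyval(k,W[g,1])),g.sum())
crop=cv2.resize(s["frame"][155:215,270:350],(800,600),interpolation=2);cv2.imwrite("pics/hook.png",crop)
E
```

```text
[ 0.4695 -0.201   0.1982] [-0.019   0.0564 -1.817 ] 0.2510292351230826 [ 0.007  -0.0108  0.1015] gauge [0.771  0.0938 0.    ] bowl [0.4282 0.2907 0.03  ]
[20. 19. 14. 14. 14. 14. 14. 14. 14. 14. 14. 14. 14. 13. 14. 14. 14. 14.
 14. 14. 20. 19.]
rail [-0.0923  0.6071] 0.0013367116571775545 20
```

View pics/hook.png

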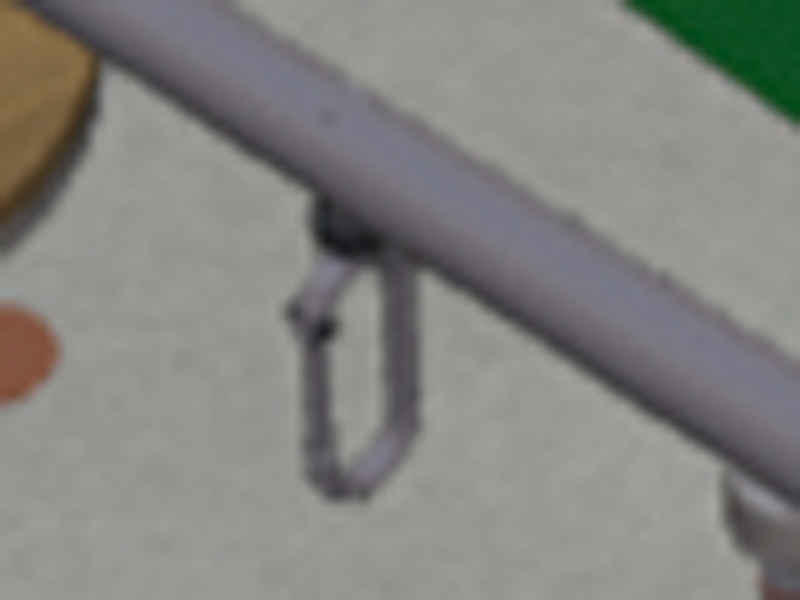

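The hook crop shows the gate side at column 315, the spine at column 400, the dark hinge at (315,320) and the bow's bottom edge at (345,500). In full-image pixels the bow bottom is (304,204.5).

Run:
```python
from h import *
s=cams.read_camera("side")
k=np.array([-.0923,.6071]);a=.0921
rx=np.array([np.cos(a),np.sin(a),0]);ry=np.array([-np.sin(a),np.cos(a),0])
def crop(X):p=proj(s,X);return (p-[270,155]+.5)*10-.5
for y in (.062,.066,.07):
  for zc in (.287,.295,.303):
    C=np.array([np.polyval(k,y),y,zc])
    # bow outer silhouette: min crop-y -> max v
    th=np.linspace(0,np.pi,25);B=max((crop(C+rx*.013*np.cos(t)-np.array([0,0,.013*np.sin(t)])) for t in th),key=lambda p:p[1])
    vmm=np.linalg.norm(crop(C+[0,0,.01])-crop(C))/10
    print(y,zc,"hinge",crop(C-.013*rx+[0,0,.044]),"spine@C",crop(C+.013*rx),"spine+30",crop(C+.013*rx+[0,0,.03]),"nose",crop(C-.013*rx),"botaxis",B,"px/mm",vmm)
```

```text
0.062 0.287 hinge [315.9444 385.6681] spine@C [405.7026 466.6209] spine+30 [401.1211 371.6668] nose [325.6025 526.1398] botaxis [343.4655 545.9759] px/mm 3.118564076915215
0.062 0.295 hinge [314.1159 359.0733] spine@C [404.5013 441.7221] spine+30 [399.8634 345.5994] nose [323.895  501.3049] botaxis [341.8839 521.5142] px/mm 3.1568778848913457
0.062 0.303 hinge [312.264  332.1384] spine@C [403.2852 416.5194] spine+30 [398.5899 319.2065] nose [322.1664 476.1633] botaxis [340.283  496.7535] px/mm 3.195902127360952
0.066 0.287 hinge [303.0959 377.0798] spine@C [393.2682 458.2711] spine+30 [388.4082 363.3014] nose [313.1665 517.58  ] botaxis [331.1224 537.4662] px/mm 3.1198014222952812
0.066 0.295 hinge [301.1894 350.4816] spine@C [391.9937 433.3674] spine+30 [387.0741 337.2311] nose [311.3859 492.7388] botaxis [329.4689 512.9979] px/mm 3.1580592328080708
0.066 0.303 hinge [299.2586 323.544 ] spine@C [390.7038 408.1604] spine+30 [385.7233 310.8358] nose [309.5834 467.5913] botaxis [327.7951 488.231 ] px/mm 3.197025113587019
0.07 0.287 hinge [290.2963 368.5242] spine@C [380.8789 449.9517] spine+30 [375.7426 354.9671] nose [300.7762 509.0517] botaxis [318.8243 528.9876] px/mm 3.1210347944555563
0.07 0.295 hinge [288.3125 341.9228] spine@C [379.532  425.0434] spine+30 [374.3326 328.8941] nose [298.9232 484.2043] botaxis [317.0994 504.5128] px/mm 3.159236766527214
0.07 0.303 hinge [286.3035 314.9827] spine@C [378.1687 399.8322] spine+30 [372.9052 302.4967] nose [297.0474 459.0512] botaxis [315.3534 479.7399] px/mm 3.198144456396514
```

```bash
cat >> h.py <<'E'
RY=.092
C0=np.array([.6013,.0625,.303]);rx=np.array([np.cos(RY),np.sin(RY),0]);ry=np.array([-np.sin(RY),np.cos(RY),0])
Rh=Rtool(RY-1.0,np.radians(41.9))
def hook_tcp(ax,zb,lat=0): return paddle_tcp(OFF,(C0+ax*rx+lat*ry)[:2],zb,RY)
E
python3 - <<'E'
from h import *
s=telemetry.sense();print(s["orientation"],s["tcp_pos"],hook_tcp(-.05,.0783))
rows(hook_tcp(-.05,.0783),Rh,12)
E
```

```text
[-3.1349  0.8366  2.0025] [ 0.4692 -0.201   0.1968] [0.5595 0.0478 0.1798]
rows 12 xyz cm [ 1.0409  1.7085 -0.9504] dr [-0.0149 -0.0003 -0.0129]
```

drive_tool --deltas '[{"xyz": [0.5, 0.85, -0.47], "dr": [-0.007, 0, -0.006], "fingers": 1}, {"xyz": [1.04, 1.7, -0.95], "dr": [-0.015, 0, -0.013], "fingers": 1}, {"xyz": [1.04, 1.7, -0.95], "dr": [-0.015, 0, -0.013], "fingers": 1}, {"xyz": [1.04, 1.7, -0.95], "dr": [-0.015, 0, -0.013], "fingers": 1}, {"xyz": [1.04, 1.7, -0.95], "dr": [-0.015, 0, -0.013], "fingers": 1}, {"xyz": [1.04, 1.7, -0.95], "dr": [-0.015, 0, -0.013], "fingers": 1}, {"xyz": [1.04, 1.7, -0.95], "dr": [-0.015, 0, -0.013], "fingers": 1}, {"xyz": [1.04, 1.7, -0.95], "dr": [-0.015, 0, -0.013], "fingers": 1}]'

```text
time_s: 5.88
tcp_pos: [0.5324, -0.0468, 0.186]
orientation: [-3.138, 0.837, 2.151]
force: [0.1, -0.6, -3.2]
opening: 0.248
grip_force: 113.2
```

drive_tool --deltas '[{"xyz": [1.04, 1.7, -0.95], "dr": [-0.015, 0, -0.013], "fingers": 1}, {"xyz": [1.04, 1.7, -0.95], "dr": [-0.015, 0, -0.013], "fingers": 1}, {"xyz": [1.04, 1.7, -0.95], "dr": [-0.015, 0, -0.013], "fingers": 1}, {"xyz": [1.04, 1.7, -0.95], "dr": [-0.015, 0, -0.013], "fingers": 1}, {"xyz": [0.5, 0.85, -0.47], "dr": [-0.007, 0, -0.006], "fingers": 1}, {"xyz": [0, 0, 0], "dr": [0, 0, 0], "fingers": 1}, {"xyz": [0, 0, 0], "dr": [0, 0, 0], "fingers": 1}]'

```text
time_s: 6.47
tcp_pos: [0.5588, 0.0471, 0.1812]
orientation: [-3.141, 0.838, 2.236]
force: [-0.7, -0.1, -1.3]
opening: 0.253
grip_force: 113.3
```

Run:
```python
from h import *
s=telemetry.sense();print(s["tcp_pos"],s["orientation"],s["force"],s["torque"],s["opening"]);rows(hook_tcp(-.05,.0783),Rh,1)
R=Ro.from_euler("xyz",s["orientation"]).as_matrix();print("psi",np.arctan2(R[1,2],R[0,2]))
base=s["tcp_pos"]-Ro.from_euler("z",RY).apply(OFF)
o=[]
for n in("side","top"):
    c=cams.read_camera(n);cv2.imwrite(f"pics/{n}3.png",c["frame"])
    w=80 if n=="side" else 80
    p=proj(c,C0-[.01,0,.0]).astype(int) if n=="side" else proj(c,base+[0,0,.22]).astype(int)
    u,v=p[0]-40,p[1]-35;print(n,"off",u,v)
    for nm,h in(("base",0),("bladetop",.066),("handtop",.178),("eye",.198),("ringtop",.239)):print(nm,((proj(c,base+[0,0,h])-[u,v]+.5)*5-.5))
    o.append(cv2.resize(c["frame"][v:v+110,u:u+80],(400,550),interpolation=2))
cv2.imwrite("pics/m3.png",np.hstack(o))
```

```text
[0.5588 0.0471 0.1812] [-3.1408  0.8385  2.2362] [-0.6555 -0.0874 -1.262 ] [0.4216 0.3099 0.0519] 0.2529156854573549
rows 1 xyz cm [0.1079 0.09   0.083 ] dr [ 0.0011 -0.001   0.0017]
psi -0.9064619252406944
side off 262 166
base [170.3535 526.6358]
bladetop [162.4464 447.9644]
handtop [147.216  296.4295]
eye [144.2197 266.6176]
ringtop [137.7791 202.5369]
top off 261 222
base [219.7374 221.0838]
bladetop [216.2677 210.7526]
handtop [209.4649 190.4972]
eye [208.1076 186.4561]
ringtop [205.1689 177.7059]
```

View pics/m3.png

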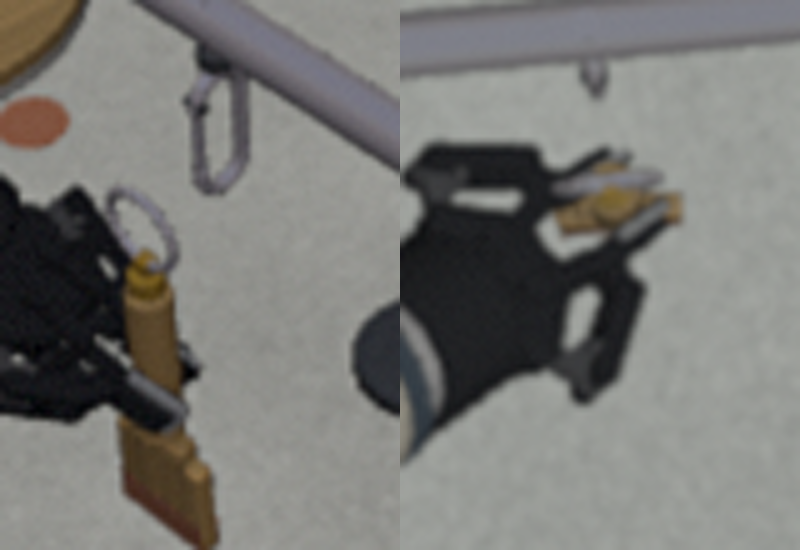

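Run:
```python
from h import *
t=cams.read_camera("top");s=cams.read_camera("side")
for z in(-.01,0,.02,.04):
    print(z,"top crop",(proj(t,C0-.017*rx+[0,0,z])-[261,222]+.5)*5-.5,"side crop",(proj(s,C0-.013*rx+[0,0,z])-[262,166]+.5)*5-.5)
print("tube underside side crop",[(proj(s,C0+[0,0,.072]+k*ry)-[262,166]+.5)*5-.5 for k in(-.03,0,.03)])
st=telemetry.sense();b=st["tcp_pos"]-Ro.from_euler("z",RY).apply(OFF);X=b+[0,0,.22];print("ring mid top",(proj(t,X)-[261,222]+.5)*5-.5,"base in hook frame",(b-C0)@rx,(b-C0)@ry,b[2])
# px per mm
print((proj(t,X+.01*ry)-proj(t,X))*5,(proj(t,X+.01*rx)-proj(t,X))*5)
```

```text
-0.01 top crop [197.7457 102.3677] side crop [201.0747 198.0165]
0 top crop [196.9477  99.5097] side crop [199.9898 182.3267]
0.02 top crop [195.3077  93.6356] side crop [197.7689 150.209 ]
0.04 top crop [193.606   87.5407] side crop [195.4772 117.0682]
tube underside side crop [array([263.7424,  78.8965]), array([213.3061,  46.6918]), array([164.3309,  15.42  ])]
ring mid top [209.2591 181.0135] base in hook frame -0.050594046293064375 -0.0017314149311805957 0.0810009750882891
[-24.4235   2.4595] [ -2.3686 -24.2746]
```

The ring is clear of the hook and laterally aligned: ring mid at top crop (207,184), hook tip at (196,97). Both match my projections, so I'll move in.

```bash
cat >> h.py <<'E'
def st():
    s=telemetry.sense();b=s["tcp_pos"]-Ro.from_euler("z",RY).apply(OFF);d=b-C0
    F=s["force"];print("t %.2f ax %.1f lat %.1f wire(tilt) dz %.1f mm | F along %.1f lat %.1f z %.1f | op %.3f"%(s["time_s"],d@rx*1e3,d@ry*1e3,(d[2]+.2372)*1e3,F@rx,F@ry,F[2],s["opening"]))
E
python3 - <<'E'
from h import *
st();R=Ro.from_euler("xyz",telemetry.sense()["orientation"]).as_matrix()
print("1mm rx:",R.T@rx,"ry",R.T@ry,"z",R.T@[0,0,1])
rows(hook_tcp(-.025,.0785),Rh,4)
E
```

```text
t 6.67 ax -50.6 lat -1.7 wire(tilt) dz 15.2 mm | F along 0.9 lat 0.6 z -2.3 | op 0.249
1mm rx: [-0.3598  0.8415  0.4031] ry [ 0.5631  0.5403 -0.6253] z [-0.7439  0.0021 -0.6682]
rows 4 xyz cm [-0.1596  0.5617  0.2724] dr [ 0.0003 -0.0001 -0.0004]
```

drive_tool --deltas '[{"xyz": [-0.16, 0.56, 0.27], "dr": [0, 0, 0], "fingers": 1}, {"xyz": [-0.16, 0.56, 0.27], "dr": [0, 0, 0], "fingers": 1}, {"xyz": [-0.16, 0.56, 0.27], "dr": [0, 0, 0], "fingers": 1}, {"xyz": [-0.16, 0.56, 0.27], "dr": [0, 0, 0], "fingers": 1}, {"xyz": [0, 0, 0], "dr": [0, 0, 0], "fingers": 1}, {"xyz": [0, 0, 0], "dr": [0, 0, 0], "fingers": 1}]'

```text
time_s: 7.17
tcp_pos: [0.5848, 0.0509, 0.1798]
orientation: [3.139, 0.839, 2.233]
force: [-1.0, -0.4, -1.4]
opening: 0.253
grip_force: 113.2
```

```bash
python3 -c "
from h import *
st()"
```

```text
t 7.17 ax -24.5 lat 0.8 wire(tilt) dz 12.5 mm | F along -1.1 lat -0.3 z -1.4 | op 0.253
```

drive_tool --deltas '[{"xyz": [-0.11, 0.25, 0.12], "dr": [0, 0, 0], "fingers": 1}, {"xyz": [-0.11, 0.25, 0.12], "dr": [0, 0, 0], "fingers": 1}, {"xyz": [-0.11, 0.25, 0.12], "dr": [0, 0, 0], "fingers": 1}, {"xyz": [-0.11, 0.25, 0.12], "dr": [0, 0, 0], "fingers": 1}, {"xyz": [0, 0, 0], "dr": [0, 0, 0], "fingers": 1}, {"xyz": [0, 0, 0], "dr": [0, 0, 0], "fingers": 1}]'

```text
time_s: 7.67
tcp_pos: [0.5965, 0.0521, 0.1802]
orientation: [3.138, 0.839, 2.233]
force: [-0.6, -0.2, -1.6]
opening: 0.249
grip_force: 113.2
```

```bash
python3 -c "
from h import *
st()"
```

```text
t 7.67 ax -12.7 lat 0.9 wire(tilt) dz 12.9 mm | F along -0.6 lat -0.2 z -1.6 | op 0.249
```

drive_tool --deltas '[{"xyz": [-0.08, 0.17, 0.08], "dr": [0, 0, 0], "fingers": 1}, {"xyz": [-0.08, 0.17, 0.08], "dr": [0, 0, 0], "fingers": 1}, {"xyz": [-0.08, 0.17, 0.08], "dr": [0, 0, 0], "fingers": 1}, {"xyz": [-0.08, 0.17, 0.08], "dr": [0, 0, 0], "fingers": 1}, {"xyz": [0, 0, 0], "dr": [0, 0, 0], "fingers": 1}, {"xyz": [0, 0, 0], "dr": [0, 0, 0], "fingers": 1}]'

```text
time_s: 8.17
tcp_pos: [0.6045, 0.0525, 0.1805]
orientation: [3.139, 0.839, 2.232]
force: [-2.4, -1.2, -0.7]
opening: 0.249
grip_force: 113.7
```

```bash
python3 -c "
from h import *
st()"
```

```text
t 8.17 ax -4.8 lat 0.6 wire(tilt) dz 13.2 mm | F along -2.4 lat -0.9 z -0.7 | op 0.249
```

drive_tool --deltas '[{"xyz": [-0.08, 0.17, 0.08], "dr": [0, 0, 0], "fingers": 1}, {"xyz": [-0.08, 0.17, 0.08], "dr": [0, 0, 0], "fingers": 1}, {"xyz": [0, 0, 0], "dr": [0, 0, 0], "fingers": 1}, {"xyz": [0, 0, 0], "dr": [0, 0, 0], "fingers": 1}]'

```text
time_s: 8.5
tcp_pos: [0.6086, 0.0529, 0.1804]
orientation: [3.139, 0.839, 2.233]
force: [-3.1, -1.6, -2.2]
opening: 0.251
grip_force: 113.7
```

```bash
python3 -c "
from h import *
st()"
```

```text
t 8.50 ax -0.7 lat 0.6 wire(tilt) dz 13.1 mm | F along -3.2 lat -1.3 z -2.2 | op 0.251
```

drive_tool --deltas '[{"xyz": [-0.08, 0.17, 0.08], "dr": [0, 0, 0], "fingers": 1}, {"xyz": [-0.08, 0.17, 0.08], "dr": [0, 0, 0], "fingers": 1}, {"xyz": [0, 0, 0], "dr": [0, 0, 0], "fingers": 1}, {"xyz": [0, 0, 0], "dr": [0, 0, 0], "fingers": 1}]'

```text
time_s: 8.83
tcp_pos: [0.6127, 0.0533, 0.1807]
orientation: [3.138, 0.839, 2.232]
force: [-3.6, -0.7, -1.3]
opening: 0.252
grip_force: 114.0
```

```bash
python3 -c "
from h import *
st()"
```

```text
t 8.83 ax 3.5 lat 0.6 wire(tilt) dz 13.4 mm | F along -3.7 lat -0.4 z -1.3 | op 0.252
```

drive_tool --deltas '[{"xyz": [-0.08, 0.17, 0.08], "dr": [0, 0, 0], "fingers": 1}, {"xyz": [-0.08, 0.17, 0.08], "dr": [0, 0, 0], "fingers": 1}, {"xyz": [0, 0, 0], "dr": [0, 0, 0], "fingers": 1}, {"xyz": [0, 0, 0], "dr": [0, 0, 0], "fingers": 1}]'

```text
time_s: 9.17
tcp_pos: [0.6167, 0.0538, 0.1807]
orientation: [3.139, 0.839, 2.233]
force: [-4.8, -0.9, -1.5]
opening: 0.244
grip_force: 114.3
```

```bash
python3 -c "
from h import *
st()
o=[]
for n in('side','top'):
    c=cams.read_camera(n);cv2.imwrite(f'pics/{n}4.png',c['frame'])
    u,v=(285,165) if n=='side' else (280,215)
    o.append(cv2.resize(c['frame'][v:v+60,u:u+40],(400,600),interpolation=2))
cv2.imwrite('pics/m4.png',np.hstack(o))"
```

```text
t 9.17 ax 7.5 lat 0.7 wire(tilt) dz 13.4 mm | F along -4.9 lat -0.4 z -1.5 | op 0.244
```

View pics/m4.png

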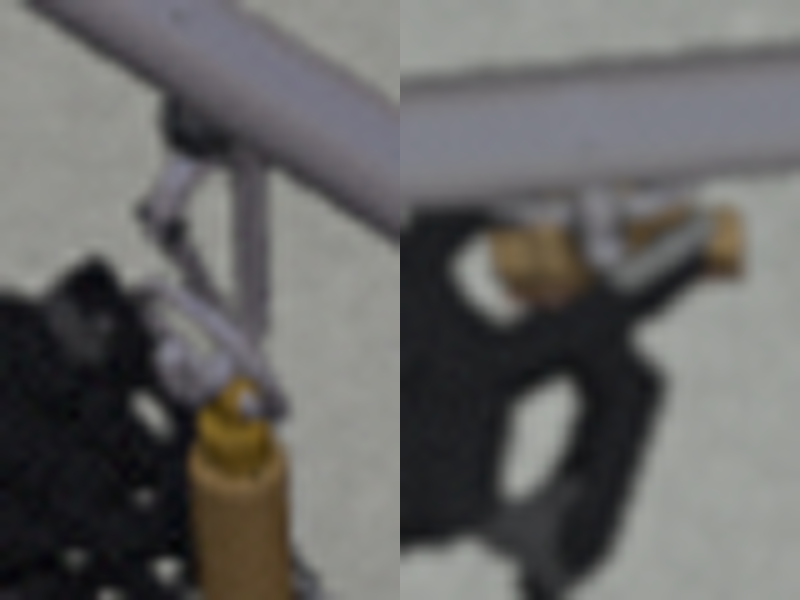

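The side crop shows the gate swung inward, from its hinge at (165,215) towards (215,310). The nose at (190,360) is through the ring. I'll push a little further.

drive_tool --deltas '[{"xyz": [-0.08, 0.17, 0.08], "dr": [0, 0, 0], "fingers": 1}, {"xyz": [-0.04, 0.08, 0.04], "dr": [0, 0, 0], "fingers": 1}, {"xyz": [0, 0, 0], "dr": [0, 0, 0], "fingers": 1}, {"xyz": [0, 0, 0], "dr": [0, 0, 0], "fingers": 1}]'

```text
time_s: 9.6
tcp_pos: [0.6196, 0.054, 0.1807]
orientation: [3.139, 0.839, 2.233]
force: [-5.5, 0.1, -2.8]
opening: 0.25
grip_force: 114.4
```

```bash
python3 -c "
from h import *
st()
R=Ro.from_euler('xyz',telemetry.sense()['orientation']).as_matrix();print(R.T@rx,R.T@[0,0,-1])"
```

```text
t 9.60 ax 10.5 lat 0.6 wire(tilt) dz 13.4 mm | F along -5.5 lat 0.6 z -2.8 | op 0.250
[-0.3608  0.8407  0.4038] [ 0.7437 -0.0019  0.6686]
```

drive_tool --deltas '[{"xyz": [-0.06, 0.13, 0.06], "dr": [0, 0, 0], "fingers": 1}, {"xyz": [0, 0, 0], "dr": [0, 0, 0], "fingers": 1}, {"xyz": [0.15, 0, 0.13], "dr": [0, 0, 0], "fingers": 1}, {"xyz": [0.15, 0, 0.13], "dr": [0, 0, 0], "fingers": 1}, {"xyz": [0.15, 0, 0.13], "dr": [0, 0, 0], "fingers": 1}, {"xyz": [0, 0, 0], "dr": [0, 0, 0], "fingers": 1}, {"xyz": [0, 0, 0], "dr": [0, 0, 0], "fingers": 1}]'

```text
time_s: 10.18
tcp_pos: [0.621, 0.0543, 0.174]
orientation: [3.14, 0.838, 2.234]
force: [-3.5, 0.7, -5.4]
opening: 0.253
grip_force: 113.8
```

```bash
python3 -c "
from h import *
st()"
```

```text
t 10.18 ax 11.8 lat 0.9 wire(tilt) dz 6.7 mm | F along -3.4 lat 1.0 z -5.4 | op 0.253
```

drive_tool --deltas '[{"xyz": [0.15, 0, 0.13], "dr": [0, 0, 0], "fingers": 1}, {"xyz": [0.15, 0, 0.13], "dr": [0, 0, 0], "fingers": 1}, {"xyz": [0, 0, 0], "dr": [0, 0, 0], "fingers": 1}, {"xyz": [0, 0, 0], "dr": [0, 0, 0], "fingers": 1}]'

```text
time_s: 10.52
tcp_pos: [0.621, 0.0543, 0.1701]
orientation: [3.14, 0.838, 2.234]
force: [-2.4, -0.2, -5.9]
opening: 0.248
grip_force: 113.7
```

```bash
python3 -c "
from h import *
st()"
```

```text
t 10.52 ax 11.9 lat 0.9 wire(tilt) dz 2.8 mm | F along -2.4 lat 0.0 z -5.9 | op 0.248
```

drive_tool --deltas '[{"xyz": [0.15, 0, 0.13], "dr": [0, 0, 0], "fingers": 1}, {"xyz": [0.15, 0, 0.13], "dr": [0, 0, 0], "fingers": 1}, {"xyz": [0, 0, 0], "dr": [0, 0, 0], "fingers": 1}, {"xyz": [0, 0, 0], "dr": [0, 0, 0], "fingers": 1}]'

```text
time_s: 10.85
tcp_pos: [0.6217, 0.0543, 0.1678]
orientation: [3.137, 0.84, 2.232]
force: [0.8, 0.4, -0.7]
opening: 0.252
grip_force: 113.2
```

```bash
python3 -c "
from h import *
st()"
```

```text
t 10.85 ax 12.5 lat 0.7 wire(tilt) dz 0.5 mm | F along 0.8 lat 0.4 z -0.7 | op 0.252
```

drive_tool --deltas '[{"xyz": [0.15, 0, 0.13], "dr": [0, 0, 0], "fingers": 1}, {"xyz": [0, 0, 0], "dr": [0, 0, 0], "fingers": 1}, {"xyz": [0, 0, 0], "dr": [0, 0, 0], "fingers": 1}]'

```text
time_s: 11.1
tcp_pos: [0.6213, 0.0542, 0.1653]
orientation: [3.138, 0.839, 2.232]
force: [-0.6, -1.6, -1.4]
opening: 0.247
grip_force: 113.2
```

```bash
python3 -c "
from h import *
st()"
```

```text
t 11.10 ax 12.1 lat 0.8 wire(tilt) dz -2.0 mm | F along -0.8 lat -1.5 z -1.4 | op 0.247
```

drive_tool --deltas '[{"xyz": [0.15, 0, 0.13], "dr": [0, 0, 0], "fingers": 1}, {"xyz": [0.07, 0, 0.07], "dr": [0, 0, 0], "fingers": 1}, {"xyz": [0, 0, 0], "dr": [0, 0, 0], "fingers": 1}, {"xyz": [0, 0, 0], "dr": [0, 0, 0], "fingers": 1}]'

```text
time_s: 11.43
tcp_pos: [0.6211, 0.0542, 0.162]
orientation: [3.139, 0.839, 2.233]
force: [-0.0, -0.5, -2.1]
opening: 0.251
grip_force: 113.2
```

```bash
python3 -c "
from h import *
st()
o=[]
for n in('side',):
    c=cams.read_camera(n)
    u,v=(285,165)
    o.append(cv2.resize(c['frame'][v:v+60,u:u+60],(600,600),interpolation=2))
cv2.imwrite('pics/m5.png',np.hstack(o))"
```

```text
t 11.43 ax 12.0 lat 0.8 wire(tilt) dz -5.3 mm | F along -0.1 lat -0.5 z -2.1 | op 0.251
```

View pics/m5.png

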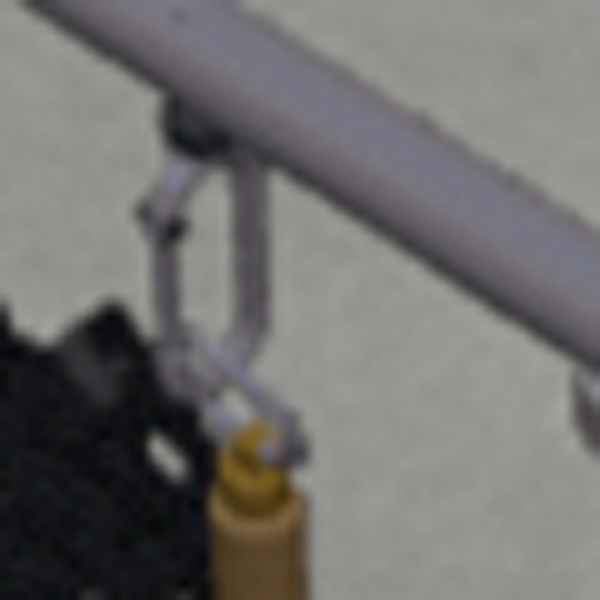

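The gate is shut and vertical at column 165, and the ring's wire runs behind the nose through the closed hook. Next I'll lower until it seats, then tug.

drive_tool --deltas '[{"xyz": [0.08, 0, 0.07], "dr": [0, 0, 0], "fingers": 1}, {"xyz": [0, 0, 0], "dr": [0, 0, 0], "fingers": 1}, {"xyz": [0, 0, 0], "dr": [0, 0, 0], "fingers": 1}]'

```text
time_s: 11.73
tcp_pos: [0.6212, 0.0543, 0.161]
orientation: [3.138, 0.839, 2.233]
force: [0.6, -1.5, -2.2]
opening: 0.248
grip_force: 113.2
```

```bash
python3 -c "
from h import *
st()"
```

```text
t 11.73 ax 12.0 lat 0.8 wire(tilt) dz -6.3 mm | F along 0.5 lat -1.6 z -2.2 | op 0.248
```

drive_tool --deltas '[{"xyz": [0.08, 0, 0.07], "dr": [0, 0, 0], "fingers": 1}, {"xyz": [0, 0, 0], "dr": [0, 0, 0], "fingers": 1}, {"xyz": [0, 0, 0], "dr": [0, 0, 0], "fingers": 1}]'

```text
time_s: 11.98
tcp_pos: [0.6214, 0.0543, 0.1607]
orientation: [3.137, 0.839, 2.232]
force: [-0.1, -0.9, 0.8]
opening: 0.247
grip_force: 113.4
```

```bash
python3 -c "
from h import *
st()"
```

```text
t 11.98 ax 12.2 lat 0.8 wire(tilt) dz -6.6 mm | F along -0.2 lat -0.9 z 0.8 | op 0.247
```

drive_tool --deltas '[{"xyz": [0.08, 0, 0.07], "dr": [0, 0, 0], "fingers": 1}, {"xyz": [0, 0, 0], "dr": [0, 0, 0], "fingers": 1}]'

```text
time_s: 12.15
tcp_pos: [0.6217, 0.0541, 0.1605]
orientation: [3.136, 0.841, 2.231]
force: [-3.0, -0.3, 4.3]
opening: 0.252
grip_force: 113.5
```

```bash
python3 -c "
from h import *
st()"
```

```text
t 12.15 ax 12.5 lat 0.6 wire(tilt) dz -6.8 mm | F along -3.0 lat -0.0 z 4.3 | op 0.252
```

drive_tool --deltas '[{"xyz": [0.12, -0.07, 0.05], "dr": [0, 0, 0], "fingers": 1}, {"xyz": [0, 0, 0], "dr": [0, 0, 0], "fingers": 1}]'

```text
time_s: 12.32
tcp_pos: [0.621, 0.0539, 0.1601]
orientation: [3.135, 0.842, 2.229]
force: [-1.8, -0.6, 7.2]
opening: 0.25
grip_force: 113.7
```

```bash
python3 -c "
from h import *
st()"
```

```text
t 12.32 ax 11.9 lat 0.4 wire(tilt) dz -7.2 mm | F along -1.8 lat -0.5 z 7.2 | op 0.250
```

drive_tool --deltas '[{"xyz": [0.04, 0, 0.035], "dr": [0, 0, 0], "fingers": 1}, {"xyz": [0, 0, 0], "dr": [0, 0, 0], "fingers": 1}, {"xyz": [0, 0, 0], "dr": [0, 0, 0], "fingers": 1}, {"xyz": [0, 0, 0], "dr": [0, 0, 0], "fingers": 1}]'

```text
time_s: 12.65
tcp_pos: [0.6212, 0.0539, 0.1601]
orientation: [3.134, 0.842, 2.229]
force: [-3.1, -0.3, 8.0]
opening: 0.248
grip_force: 113.9
```

```bash
python3 -c "
from h import *
st()"
```

```text
t 12.65 ax 12.0 lat 0.5 wire(tilt) dz -7.2 mm | F along -3.1 lat -0.0 z 8.0 | op 0.248
```

drive_tool --deltas '[{"xyz": [0, 0, 0], "dr": [0, 0, 0], "fingers": 1}, {"xyz": [0, 0, 0], "dr": [0, 0, 0], "fingers": 1}, {"xyz": [0, 0, 0], "dr": [0, 0, 0], "fingers": 1}, {"xyz": [0, 0, 0], "dr": [0, 0, 0], "fingers": 1}, {"xyz": [0, 0, 0], "dr": [0, 0, 0], "fingers": 1}]'

```text
time_s: 13.07
tcp_pos: [0.6212, 0.0539, 0.1601]
orientation: [3.134, 0.842, 2.229]
force: [-2.8, -0.6, 8.6]
opening: 0.25
grip_force: 113.9
```

```bash
python3 -c "
from h import *
st()"
```

```text
t 13.07 ax 12.0 lat 0.5 wire(tilt) dz -7.2 mm | F along -2.8 lat -0.3 z 8.6 | op 0.250
```

drive_tool --deltas '[{"xyz": [0.04, -0.03, 0.02], "dr": [0, 0, 0], "fingers": 1}, {"xyz": [0, 0, 0], "dr": [0, 0, 0], "fingers": 1}, {"xyz": [0, 0, 0], "dr": [0, 0, 0], "fingers": 1}, {"xyz": [0, 0, 0], "dr": [0, 0, 0], "fingers": 1}, {"xyz": [0, 0, 0], "dr": [0, 0, 0], "fingers": 1}, {"xyz": [0, 0, 0], "dr": [0, 0, 0], "fingers": 1}, {"xyz": [0, 0, 0], "dr": [0, 0, 0], "fingers": 1}, {"xyz": [0, 0, 0], "dr": [0, 0, 0], "fingers": 1}]'

```text
time_s: 13.73
tcp_pos: [0.621, 0.0539, 0.16]
orientation: [3.133, 0.842, 2.228]
force: [-2.8, 0.3, 9.3]
opening: 0.249
grip_force: 113.9
```

```bash
python3 -c "
from h import *
st()"
```

```text
t 13.73 ax 11.9 lat 0.4 wire(tilt) dz -7.3 mm | F along -2.7 lat 0.5 z 9.3 | op 0.249
```

drive_tool --deltas '[{"xyz": [-0.08, 0, -0.07], "dr": [0, 0, 0], "fingers": 1}, {"xyz": [-0.08, 0, -0.07], "dr": [0, 0, 0], "fingers": 1}, {"xyz": [0, 0, 0], "dr": [0, 0, 0], "fingers": 1}, {"xyz": [0, 0, 0], "dr": [0, 0, 0], "fingers": 1}]'

```text
time_s: 14.07
tcp_pos: [0.6204, 0.054, 0.16]
orientation: [3.137, 0.84, 2.231]
force: [-1.5, -0.1, 5.7]
opening: 0.249
grip_force: 113.7
```

```bash
python3 -c "
from h import *
st()"
```

```text
t 14.07 ax 11.3 lat 0.6 wire(tilt) dz -7.3 mm | F along -1.5 lat 0.0 z 5.7 | op 0.249
```

drive_tool --deltas '[{"xyz": [0.1, -0.17, -0.06], "dr": [0, 0, 0], "fingers": 1}, {"xyz": [0.1, -0.17, -0.06], "dr": [0, 0, 0], "fingers": 1}, {"xyz": [0.1, -0.17, -0.06], "dr": [0, 0, 0], "fingers": 1}, {"xyz": [0, 0, 0], "dr": [0, 0, 0], "fingers": 1}, {"xyz": [0, 0, 0], "dr": [0, 0, 0], "fingers": 1}]'

```text
time_s: 14.48
tcp_pos: [0.6143, 0.0535, 0.1588]
orientation: [3.137, 0.84, 2.232]
force: [-1.7, 0.6, 6.7]
opening: 0.249
grip_force: 113.9
```

```bash
python3 -c "
from h import *
st()"
```

```text
t 14.48 ax 5.1 lat 0.7 wire(tilt) dz -8.5 mm | F along -1.7 lat 0.7 z 6.7 | op 0.249
```

drive_tool --deltas '[{"xyz": [-0.11, 0, -0.1], "dr": [0, 0, 0], "fingers": 1}, {"xyz": [0.04, -0.17, -0.08], "dr": [0, 0, 0], "fingers": 1}, {"xyz": [0.04, -0.17, -0.08], "dr": [0, 0, 0], "fingers": 1}, {"xyz": [0, 0, 0], "dr": [0, 0, 0], "fingers": 1}, {"xyz": [0, 0, 0], "dr": [0, 0, 0], "fingers": 1}]'

```text
time_s: 14.9
tcp_pos: [0.6098, 0.0528, 0.1588]
orientation: [3.14, 0.838, 2.234]
force: [0.7, -0.2, -1.8]
opening: 0.248
grip_force: 113.5
```

```bash
python3 -c "
from h import *
st()
o=[]
for n in('side','top'):
    c=cams.read_camera(n)
    u,v=(285,165) if n=='side' else (275,210)
    w=50 if n=='side' else 60
    o.append(cv2.resize(c['frame'][v:v+75,u:u+50],(400,600),interpolation=2))
cv2.imwrite('pics/m6.png',np.hstack(o))"
```

```text
t 14.90 ax 0.5 lat 0.4 wire(tilt) dz -8.5 mm | F along 0.7 lat -0.3 z -1.8 | op 0.248
```

View pics/m6.png

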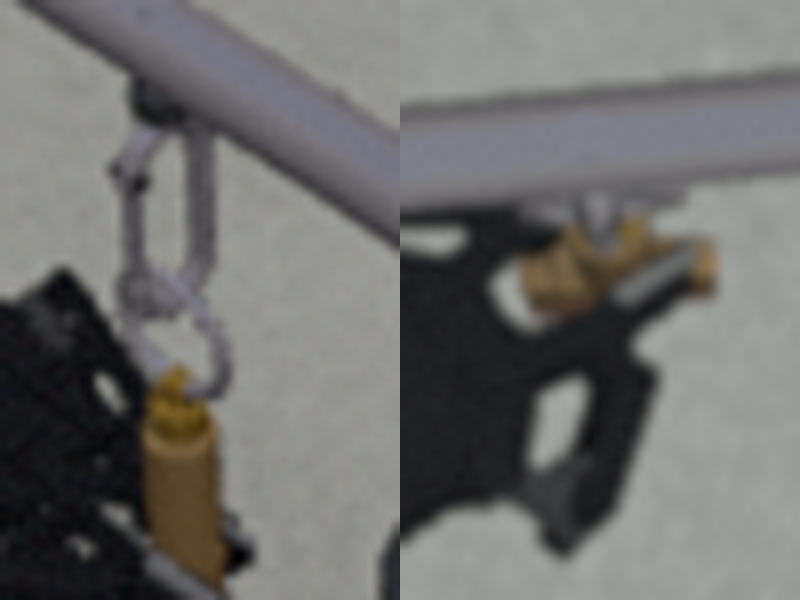

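The ring hangs straight in the shut hook in both views, with the gate vertical at column 130 of the side crop. I'll settle it slightly and open the fingers gently.

drive_tool --deltas '[{"xyz": [0.03, 0, 0.025], "dr": [0, 0, 0], "fingers": 1}, {"xyz": [0, 0, 0], "dr": [0, 0, 0], "fingers": 1}, {"xyz": [0, 0, 0], "dr": [0, 0, 0], "fingers": 0.74}, {"xyz": [0, 0, 0], "dr": [0, 0, 0], "fingers": 0.72}, {"xyz": [0, 0, 0], "dr": [0, 0, 0], "fingers": 0.7}, {"xyz": [0, 0, 0], "dr": [0, 0, 0], "fingers": 0.66}, {"xyz": [0, 0, 0], "dr": [0, 0, 0], "fingers": 0.6}, {"xyz": [0, 0, 0], "dr": [0, 0, 0], "fingers": 0.5}]' --newtons 20

```text
time_s: 15.67
tcp_pos: [0.6104, 0.0529, 0.1598]
orientation: [3.138, 0.839, 2.232]
force: [-0.1, 0.1, -0.3]
opening: 0.498
grip_force: 0.0
```

drive_tool --deltas '[{"xyz": [0, 0, 0], "dr": [0, 0, 0], "fingers": 0.4}, {"xyz": [0, 0, 0], "dr": [0, 0, 0], "fingers": 0.3}, {"xyz": [0, 0, 0], "dr": [0, 0, 0], "fingers": 0.2}, {"xyz": [0, 0, 0], "dr": [0, 0, 0], "fingers": 0.1}, {"xyz": [0, 0, 0], "dr": [0, 0, 0], "fingers": 0}, {"xyz": [0, 0, 0], "dr": [0, 0, 0], "fingers": 0}, {"xyz": [0, 0, 0], "dr": [0, 0, 0], "fingers": 0}]'

```text
time_s: 16.25
tcp_pos: [0.6102, 0.0529, 0.1594]
orientation: [3.138, 0.839, 2.233]
force: [0.1, -0.0, 0.4]
opening: 1.0
grip_force: 0.0
```

drive_tool --deltas '[{"xyz": [0, 0, -0.5], "dr": [0, 0, 0], "fingers": 0}, {"xyz": [0, 0, -1], "dr": [0, 0, 0], "fingers": 0}, {"xyz": [0, 0, -1.5], "dr": [0, 0, 0], "fingers": 0}, {"xyz": [0, 0, -1.5], "dr": [0, 0, 0], "fingers": 0}, {"xyz": [0, 0, -1.5], "dr": [0, 0, 0], "fingers": 0}, {"xyz": [0, 0, -1], "dr": [0, 0, 0], "fingers": 0}]'

```text
time_s: 16.75
tcp_pos: [0.5776, 0.0951, 0.2082]
orientation: [3.135, 0.839, 2.231]
force: [0.3, 0.1, 0.6]
opening: 1.0
grip_force: 0.0
```

```bash
python3 -c "
from h import *
st()
R=Ro.from_euler('xyz',telemetry.sense()['orientation']).as_matrix();print(R.T@(-rx))
o=[]
for n in('side','top'):
    c=cams.read_camera(n);cv2.imwrite(f'pics/{n}7.png',c['frame'])
    u,v=(275,165) if n=='side' else (275,210)
    o.append(cv2.resize(c['frame'][v:v+100,u:u+66],(400,600),interpolation=2))
cv2.imwrite('pics/m7.png',np.hstack(o))"
```

```text
t 16.75 ax -27.6 lat 45.4 wire(tilt) dz 40.9 mm | F along 0.3 lat 0.1 z 0.6 | op 1.000
[ 0.3596 -0.8403 -0.4057]
```

drive_tool --deltas '[{"xyz": [0.72, -1.68, -0.81], "dr": [0, 0, 0], "fingers": 0}, {"xyz": [0.72, -1.68, -0.81], "dr": [0, 0, 0], "fingers": 0}, {"xyz": [0.72, -1.68, -0.81], "dr": [0, 0, 0], "fingers": 0}, {"xyz": [0.72, -1.68, -0.81], "dr": [0, 0, 0], "fingers": 0}, {"xyz": [0.72, -1.68, -0.81], "dr": [0, 0, 0], "fingers": 0}, {"xyz": [0, 0, 0], "dr": [0, 0, 0], "fingers": 0}, {"xyz": [0, 0, 0], "dr": [0, 0, 0], "fingers": 0}, {"xyz": [0, 0, 0], "dr": [0, 0, 0], "fingers": 0}]'

```text
time_s: 17.52
tcp_pos: [0.4789, 0.0847, 0.2063]
orientation: [3.138, 0.839, 2.233]
force: [0.6, -0.4, -0.0]
opening: 1.001
grip_force: 0.0
```

drive_tool --deltas '[{"xyz": [0, 0, 0], "dr": [0, 0, 0], "fingers": 0}, {"xyz": [0, 0, 0], "dr": [0, 0, 0], "fingers": 0}, {"xyz": [0, 0, 0], "dr": [0, 0, 0], "fingers": 0}, {"xyz": [0, 0, 0], "dr": [0, 0, 0], "fingers": 0}, {"xyz": [0, 0, 0], "dr": [0, 0, 0], "fingers": 0}, {"xyz": [0, 0, 0], "dr": [0, 0, 0], "fingers": 0}, {"xyz": [0, 0, 0], "dr": [0, 0, 0], "fingers": 0}, {"xyz": [0, 0, 0], "dr": [0, 0, 0], "fingers": 0}]'

```text
time_s: 18.18
tcp_pos: [0.4785, 0.0847, 0.2063]
orientation: [3.138, 0.839, 2.233]
force: [0.1, 0.1, 0.3]
opening: 0.997
grip_force: 0.0
```

drive_tool --deltas '[{"xyz": [0, 0, 0], "dr": [0, 0, 0], "fingers": 0}, {"xyz": [0, 0, 0], "dr": [0, 0, 0], "fingers": 0}, {"xyz": [0, 0, 0], "dr": [0, 0, 0], "fingers": 0}, {"xyz": [0, 0, 0], "dr": [0, 0, 0], "fingers": 0}, {"xyz": [0, 0, 0], "dr": [0, 0, 0], "fingers": 0}, {"xyz": [0, 0, 0], "dr": [0, 0, 0], "fingers": 0}, {"xyz": [0, 0, 0], "dr": [0, 0, 0], "fingers": 0}, {"xyz": [0, 0, 0], "dr": [0, 0, 0], "fingers": 0}]'

```text
time_s: 18.85
tcp_pos: [0.4785, 0.0847, 0.2063]
orientation: [3.138, 0.839, 2.233]
force: [-0.5, -0.3, -0.3]
opening: 1.003
grip_force: 0.0
```

```bash
python3 -c "
from h import *
F=[cams.read_camera('side')['frame'] for i in range(12)]
roi=[f[160:320,270:350].astype(int) for f in F]
print('motion',[int((abs(r-roi[0]).max(2)>25).sum()) for r in roi])
t=cams.read_camera('top')['frame']
o=[cv2.resize(F[-1],(400,300)),cv2.resize(t,(400,300))]
b=[cv2.resize(F[-1][165:255,270:390],(400,300),interpolation=2),cv2.resize(t[195:285,240:360],(400,300),interpolation=2)]
cv2.imwrite('pics/m8.png',np.vstack([np.hstack(o),np.hstack(b)]))"
```

```text
motion [0, 0, 0, 0, 0, 0, 0, 0, 0, 0, 0, 0]
```

View pics/m8.png

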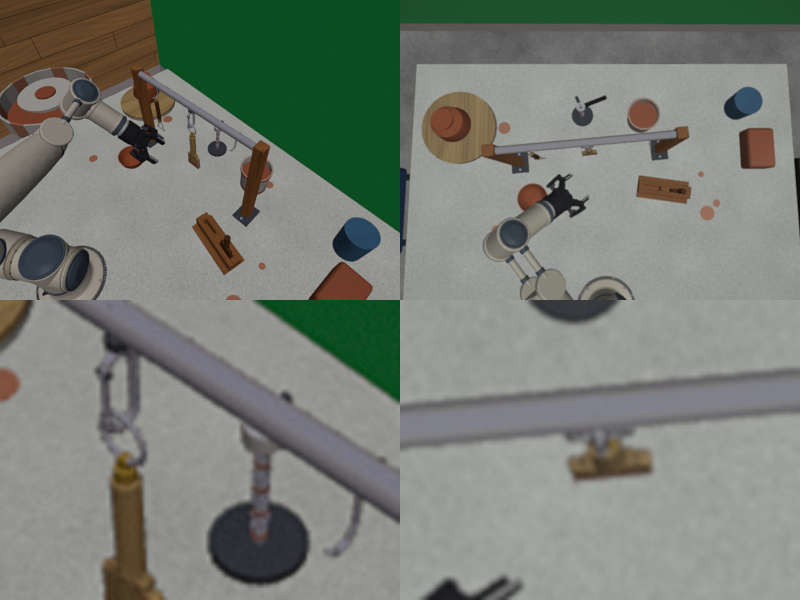

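The paddle hangs still from the closed hook (ring at side crop 122,435). The arm is clear, and the scraper, bowl, tub and gauge are where they stood.

```bash
python3 -c "
from workcell import ticket
print(ticket.hand_in())"
```

```text
the job is handed in; nothing more can be done
None
```

The paddle's ring is clipped into the snap hook with the gate shut; I tugged it down with about 1 kg for over half a second, left it hanging still with the arm clear, and handed the job in at about 19 s.

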